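Make up the espresso tray and the latte tray

ROBOT

A 6-joint arm with a two-finger parallel gripper is mounted at the origin on the work surface. World frame = base frame: x ahead of the robot, y to its left, z up, the work surface at z = 0. Lengths are in m, angles in rad, forces in N, time in s.
With the tool pointing down it reaches from about 0.35 to 0.875 m from the base axis. Payload 4.2 kg.
Tool frame: the origin (TCP) lies between the finger pads; the fingertips stand 11 mm ahead of it and the grasp point (between the pads) lies 8 mm behind it; z points along the fingers, y is the direction in which the jaws open and shut (so a half turn about z gives the same grasp; the last joint's range is limited). The gripper opens to 87 mm and grips with 3 to 60 N. Pads are 19 mm wide; open, the fingers measure 117 mm over their backs; the gripper's body (75 mm by 190 mm) begins 51 mm behind the grasp point.
Start: joints at [1.587, 0.385, 0.008, 0, -1.194, -0.259], TCP at [0.15, 0.607, 0.234] pointing down, gripper open.
Joint ranges: [-3.14, 3.14], [-1.21, 2.06], [-1.07, 1.41], [-3.16, 2.05], [-2.99, -0.16], [-3.1, 3.1]. Speed limits (rad/s): [2.79, 2.79, 3.14, 3.14, 3.14, 3.14].

INTERFACE

Orientations are given as [roll, pitch, yaw] about the fixed x, y, z axes, in that order (R = Rz(yaw) Ry(pitch) Rx(roll)).
In Python, from rig import bot gives the robot as it stands. Calls block until the motion is done:
- bot.movep(position, orientation): joint-space move of the TCP to a pose.
- bot.movel(position, vel=0.15, attitude=None, f_stop=None): straight line of the TCP; attitude=None keeps the orientation; vel is the mean speed in m/s. With f_stop (N) it stops when the force on the tool has changed by that much, and returns True; else False.
- bot.movej(angles): joint-space move.
- bot.ungrasp() and bot.clamp(f_grip=None): open the fingers fully, or close them until they stop; f_grip is the grip in N (None keeps the last).
- bot.dwell(seconds).
- bot.inverse_kinematics(position, orientation): joint angles nearest the present ones, or None.
- bot.camera(name): name is "side" or "top"; returns the picture (480x640x3 uint8, red, green, blue); there is no depth.
- bot.get_calibration(name): a dict with "fx", "fy", "cx", "cy" (pixels), "T" (4x4, takes a point from camera to world coordinates). Camera axes: x right, y up, looking along -z (the intrinsics and any distortion apply to the point x, -y, -z); pixel columns grow to the right and rows downward; lengths in m; the calibration is good to about 2 mm. A picture is of the moment at which its call begins. get_calibration takes no time and is no camera call.
A pose or a line that the arm cannot do raises bot.PlanningError and nothing moves.
- bot.sign_off(): hands the job in, once; it reports no verdict.
Trained networks look in the newest picture that a camera, given by its name, has taken for a name from the list of things; names that differ only in an ending like _2 or _b are one class to them, and where a whole thing is asked for, a point or a joint stands for the part that bears it (a point fixed in the world has none). Each returns a list of dicts, best first, with "conf" (0 to 1); they miss things now and then, are a little off and sometimes report something else, mostly with a low value. They report only what shows in the picture. A call takes as long as a camera call. They do not tell look-alikes from the thing itself.
- bot.find_in(camera, label): "xyz" ([x, y, z] in m, in world coordinates, good to about 4 mm: the middle of the surface that is visible of it).
Readings, each from a call of its own:
- bot.current_time_s(): time.
- bot.current_qpos(): joint angles.
- bot.current_dq(): joint speeds.
- bot.current_joint_torque(): joint torques, N m.
- bot.current_position(): TCP position.
- bot.current_tcp_rot(): TCP orientation.
- bot.current_ft_force(): force on the tool from outside, world axes, zero at the start.
- bot.current_ft_torque(): the same for the moment, N m.
- bot.current_grip_width(): finger opening in m.
Only numpy, scipy, OpenCV 4.12 (cv2) and the standard library are available. Lean on these libraries where they do the work, as an engineer would, in place of code of your own. Each camera call takes 0.05 s, during which the arm holds its last target. There are 200 camera calls.

TASK

Make up the two coffee trays. The wide tray, with the long cork strip, is for espresso: stand the low cup on its large round cork pad and the sugar pot on its small one, and lay the thin oak slip along its cork strip, drawing the slip out from under the tea caddy so that the caddy simply settles upright in its brass gallery, neither lifted nor tipped. The narrow tray is for latte: stand the tall cup on its large round pad and the milk jug on its small one; set everything down gently and upright, in the middle of its pad.

Things in the scene. Friction and masses are not known exactly. Their poses are not given: they have to be found in the camera images.
- low_cup: White ceramic espresso cup without handle, 55 mm high, 58 mm across the rim, narrowing a little to the foot, about 0.14 kg. Origin: centre of its underside, z up.
- tall_cup: White ceramic latte cup without handle, 95 mm high, 60 mm across the rim, narrowing a little to the foot, about 0.22 kg. Origin: centre of its underside, z up.
- milk_jug: Round straight-sided steel milk jug, 54 mm across, 70 mm high, about 0.18 kg. Its loop handle stands out to its +y (to 49 mm from the axis, 16 to 60 mm high) and a small spout to its -y (38 mm from the axis), so it is gripped across its x axis. Origin: centre of its underside, z up. Its yaw on the tray does not matter.
- sugar_pot: Closed white ceramic sugar pot, 58 mm across and 48 mm high, straight-sided from 8 to 42 mm, with a knob 18 mm across on top (52 to 66 mm high), about 0.2 kg. Origin: centre of its underside, z up.
- oak_slip: Flat oak serving slip, 160 mm long (its x), 40 mm wide (its y), 8 mm thick, about 50 g, with a dark spot near its -x end. It lies on the counter; its +x half is under the tea caddy, its -x half (80 mm) sticks out of the front of the gallery towards the robot. Drawn towards its own -x it comes free after 80 mm; friction on the way is about 1 to 4 N. Origin: centre of its underside, z up.
- tea_caddy: Squat dark steel tea caddy, 80 by 80 mm (lid 82 mm), 54 mm high plus a brass knob to 60 mm, about 0.3 kg. It rests on the oak slip inside the brass gallery, underside 8 mm above the counter, and must settle to the counter there when the slip is drawn. Origin: centre of its underside, z up.
- caddy_stand: Fixed brass gallery round the tea caddy: walls 6 mm thick and 28 mm high, standing on the counter, 100 mm (x) by 98 mm (y) outside, without a floor. Its front (-x) wall has a gap 56 mm wide through which the oak slip sticks out; what is left of that wall holds the caddy back. Origin: centre, at counter height; the slip points along its -x.
- espresso_tray: Wide flat wooden tray, fixed, 160 mm (x) by 210 mm (y), 12 mm thick, no rim. Cork inlays flush with its top mark the places: large round pad 68 mm across at x -35, y +50 mm; small round pad 48 mm across at x -35, y -50 mm; strip 166 mm along y by 46 mm along x, centred at x +45, y 0 mm. Origin: centre of its underside, at counter height.
- latte_tray: Narrow flat wooden tray, fixed, 110 mm (x) by 210 mm (y), 12 mm thick, no rim. Cork inlays flush with its top: large round pad 68 mm across at x 0, y +50 mm; small round pad 48 mm across at x 0, y -50 mm. Origin: centre of its underside, at counter height.
Things that resemble listed ones, but are neither listed nor needed, are in the scene too. There is more than one size of the oak_slip; the one meant has the size given above.

How it is judged:
At the end, for the whole second after the job is handed in: Each cup, pot and jug upright (0.1 rad) on its own pad and the oak slip flat on the strip (0.17 rad of its direction), centres within 12 mm along each tray axis; caddy upright on the counter within 12 mm of the gallery's centre; all released, at rest (x of low_cup in the frame of espresso_tray between -0.047 and -0.023 m and y of low_cup in the frame of espresso_tray between 0.038 and 0.062 m and z of low_cup in the frame of espresso_tray between 0.008 and 0.016 m and angle between each of low_cup, sugar_pot, tall_cup, milk_jug, oak_slip, tea_caddy's own z axis and vertical below 0.1 rad and linear speed of each of low_cup, sugar_pot, tall_cup, milk_jug, oak_slip, tea_caddy below 0.02 m/s and angular speed of each of low_cup, sugar_pot, tall_cup, milk_jug, oak_slip, tea_caddy below 0.2 rad/s and contact force between each of low_cup, sugar_pot, tall_cup, milk_jug, oak_slip, tea_caddy and the fingers below 0.1 N and x of sugar_pot in the frame of espresso_tray between -0.047 and -0.023 m and y of sugar_pot in the frame of espresso_tray between -0.062 and -0.038 m and z of sugar_pot in the frame of espresso_tray between 0.008 and 0.016 m and x of tall_cup in the frame of latte_tray between -0.012 and 0.012 m and y of tall_cup in the frame of latte_tray between 0.038 and 0.062 m and z of tall_cup in the frame of latte_tray between 0.008 and 0.016 m and x of milk_jug in the frame of latte_tray between -0.012 and 0.012 m and y of milk_jug in the frame of latte_tray between -0.062 and -0.038 m and z of milk_jug in the frame of latte_tray between 0.008 and 0.016 m and x of oak_slip in the frame of espresso_tray between 0.033 and 0.057 m and y of oak_slip in the frame of espresso_tray between -0.012 and 0.012 m and z of oak_slip in the frame of espresso_tray between 0.008 and 0.016 m and angle between the x axis of oak_slip and the y axis of espresso_tray, either way round below 0.17 rad and horizontal distance between tea_caddy and caddy_stand below 0.012 m and height (world z) of tea_caddy below 0.005 m); the robot touches nothing.
It fails at once if a cup, the jug or the sugar pot is tipped over (angle between any of low_cup, tall_cup, milk_jug, sugar_pot's own z axis and vertical above 0.5 rad).
It fails at once if a cup, the jug or the sugar pot is dropped (falls freely faster than 0.6 m/s, about 20 mm) ((contact force between low_cup and the fingers below 0.05 N and linear speed of low_cup above 0.6 m/s) or (contact force between tall_cup and the fingers below 0.05 N and linear speed of tall_cup above 0.6 m/s) or (contact force between milk_jug and the fingers below 0.05 N and linear speed of milk_jug above 0.6 m/s) or (contact force between sugar_pot and the fingers below 0.05 N and linear speed of sugar_pot above 0.6 m/s)).
It fails at once if the tea caddy is lifted, pushed out of its gallery or tipped (distance of tea_caddy from where it was at the start of the episode above 0.025 m or angle between tea_caddy's own z axis and vertical above 0.35 rad).
It also fails if it takes over 141 s, if anything falls off the work surface, if the arm or the gripper's body presses on something with over 40 N, if the wrist force passes 120 N, or if a joint passes its speed limit or range.

## Working session

There is one attempt and no reset: what is moved stays moved. The work goes in short steps, each a Python script; the robot and the scene stay as the last script left them, time stands still between calls to the robot, and variables do not carry over. Pictures are saved under pics/ and viewed, about 12 in all and at most 16, crops included, and the job is handed in when it is done.

```bash
mkdir -p pics; ls
python3 - <<'E'
from rig import bot
import cv2,numpy as np
for c in("top","side"):
    im=bot.camera(c); cv2.imwrite(f"pics/{c}0.png",cv2.cvtColor(im,cv2.COLOR_RGB2BGR))
    k=bot.get_calibration(c); print(c,{a:(np.round(b,3).tolist()) for a,b in k.items()})
    for n in "low_cup tall_cup milk_jug sugar_pot oak_slip tea_caddy caddy_stand espresso_tray latte_tray".split():
        print(n,[(np.round(d["xyz"],3).tolist(),round(d["conf"],2)) for d in bot.find_in(c,n)])
print(bot.current_time_s(),bot.current_tcp_rot())
E
```

```text
pics
top {'fx': 617.585, 'fy': 617.585, 'cx': 312.024, 'cy': 239.247, 'T': [[0.02, 0.991, -0.133, 0.343], [-1.0, 0.022, 0.011, 0.005], [0.014, 0.133, 0.991, 1.169], [0.0, 0.0, 0.0, 1.0]]}
low_cup [([0.444, 0.106, 0.019], 0.91)]
tall_cup [([0.647, -0.207, 0.06], 0.95)]
milk_jug [([0.662, 0.197, 0.034], 0.83)]
sugar_pot [([0.443, -0.121, 0.052], 0.66)]
oak_slip [([0.238, 0.262, 0.011], 0.93), ([0.651, 0.026, 0.006], 0.71)]
tea_caddy [([0.724, 0.019, 0.061], 0.6), ([0.47, -0.339, 0.017], 0.45)]
caddy_stand [([0.712, -0.005, 0.03], 0.85)]
espresso_tray [([0.47, -0.338, 0.016], 0.92)]
latte_tray [([0.494, 0.34, 0.012], 0.77)]
side {'fx': 494.594, 'fy': 494.594, 'cx': 309.886, 'cy': 227.267, 'T': [[0.725, 0.468, -0.505, -0.014], [-0.689, 0.478, -0.545, -0.511], [-0.014, 0.743, 0.669, 0.697], [0.0, 0.0, 0.0, 1.0]]}
low_cup [([0.442, 0.105, 0.036], 0.84)]
tall_cup [([0.621, -0.208, 0.064], 0.69)]
milk_jug [([0.643, 0.185, 0.048], 0.59), ([0.492, 0.332, 0.015], 0.22)]
sugar_pot [([0.43, -0.138, 0.047], 0.84)]
oak_slip [([0.65, 0.024, 0.009], 0.93), ([0.234, 0.251, 0.007], 0.91)]
tea_caddy [([0.709, 0.015, 0.06], 0.81)]
caddy_stand [([0.703, -0.023, 0.018], 0.89)]
espresso_tray [([0.46, -0.351, 0.014], 0.91), ([0.703, -0.02, 0.017], 0.62), ([0.65, 0.022, 0.006], 0.2)]
latte_tray [([0.493, 0.331, 0.014], 0.76)]
1.0 [ 3.14158444e+00 -7.97647085e-06 -2.42817912e-01]
```

View pics/top0.png

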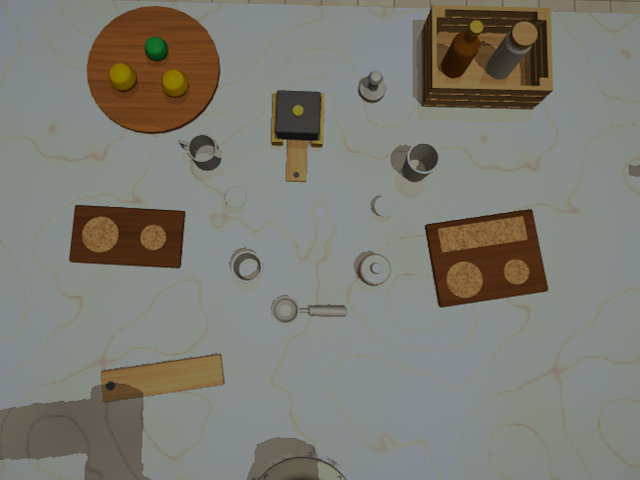

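View pics/side0.png

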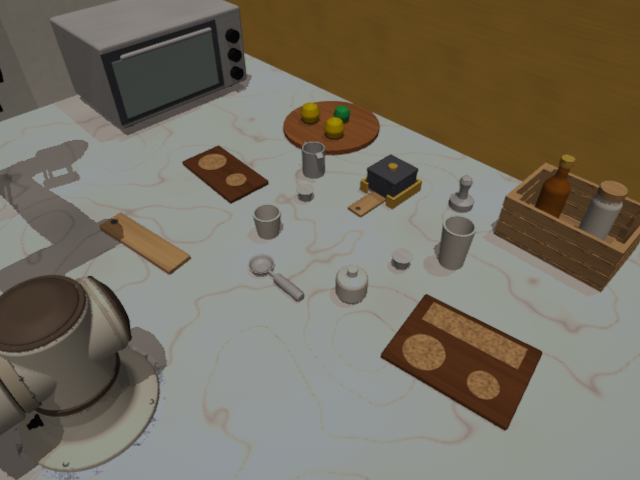

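```bash
cat > h.py <<'E'
from rig import bot
import cv2,numpy as np
def ray(c,uv,z):
    k=bot.get_calibration(c);T=np.array(k["T"]);u,v=uv
    d=T[:3,:3]@[(u-k["cx"])/k["fx"],-(v-k["cy"])/k["fy"],-1]
    o=T[:3,3]; return (o+d*(z-o[2])/d[2])
def proj(c,p):
    k=bot.get_calibration(c);T=np.array(k["T"])
    q=T[:3,:3].T@(np.array(p,float)-T[:3,3]); return [k["cx"]+k["fx"]*q[0]/-q[2],k["cy"]-k["fy"]*q[1]/-q[2]]
def ortho(c,im,cx,cy,z,half=.065,n=260):
    # up = +x, left = +y ; pixel->world
    w=np.array([[cx+half,cy+half],[cx+half,cy-half],[cx-half,cy-half],[cx-half,cy+half]])
    src=np.float32([proj(c,[a,b,z]) for a,b in w]); dst=np.float32([[0,0],[n,0],[n,n],[0,n]])
    o=cv2.warpPerspective(im,cv2.getPerspectiveTransform(src,dst),(n,n),flags=cv2.INTER_CUBIC)
    for i in range(n//26//2*0,int(2*half*100)+1):
        p=int(i*.01/(2*half)*n); o[:5,p:p+1]=(0,0,255); o[p:p+1,:5]=(0,0,255)
    cv2.line(o,(n//2-6,n//2),(n//2+6,n//2),(0,0,255),1);cv2.line(o,(n//2,n//2-6),(n//2,n//2+6),(0,0,255),1)
    return o
E
cat > o.py <<'E'
from h import *
im=cv2.imread("pics/top0.png");hsv=cv2.cvtColor(im,cv2.COLOR_BGR2HSV)
g=[(.45,.105,.055,.065),(.65,-.207,.095,.065),(.662,.19,.07,.065),(.443,-.125,.066,.065),(.72,.01,.062,.09),(.65,.02,.008,.065)]
t=[ortho("top",im,*a) for a in g]
cv2.imwrite("pics/m.png",np.vstack([np.hstack(t[:3]),np.hstack(t[3:])]))
s=cv2.imread("pics/side0.png")
for n,(x0,x1,y0,y1) in dict(latte=(60,195,195,280),espresso=(415,560,200,315)).items():
    m=np.zeros(im.shape[:2],np.uint8)
    b=im[y0:y1,x0:x1].astype(int); m[y0:y1,x0:x1]=(b[...,2]-b[...,0]>18)*255
    m=cv2.morphologyEx(cv2.morphologyEx(m,cv2.MORPH_OPEN,np.ones((5,5))),cv2.MORPH_CLOSE,np.ones((9,9)))
    c=max(cv2.findContours(m,0,2)[0],key=cv2.contourArea)[:,0]
    w=np.float32([ray("top",p,.012)[:2] for p in c]); r=cv2.minAreaRect(w*1000); print(n,np.round(r[0],1),np.round(r[1],1),r[2])
    # cork
    roi=np.zeros_like(m);roi[y0:y1,x0:x1]=((b[...,1]>95)&(b[...,2]-b[...,0]>18))*255
    roi=cv2.morphologyEx(cv2.morphologyEx(roi,cv2.MORPH_OPEN,np.ones((3,3))),cv2.MORPH_CLOSE,np.ones((7,7)))
    for k in cv2.findContours(roi,0,2)[0]:
        if cv2.contourArea(k)<200: continue
        r=cv2.minAreaRect(np.float32([ray("top",p,.012)[:2]*1000 for p in k[:,0]])); print("  cork",np.round(r[0],1),np.round(r[1],1),round(r[2],1))
E
python3 o.py
```

```text
latte [506.8 339.6] [208.1 127.8] 88.34337615966797
  cork [492.1 288.2] [36.  36.6] 21.2
  cork [502.8 389.1] [64.3 55.1] 41.1
espresso [ 471.1 -338.1] [159.6 208.4] 9.623732566833496
  cork [ 430.9 -297.4] [65.5 55.7] 45.4
  cork [ 441.4 -396.3] [35.8 42.9] 36.3
  cork [ 515.9 -332.4] [ 44.2 162. ] 9.7
```

View pics/m.png

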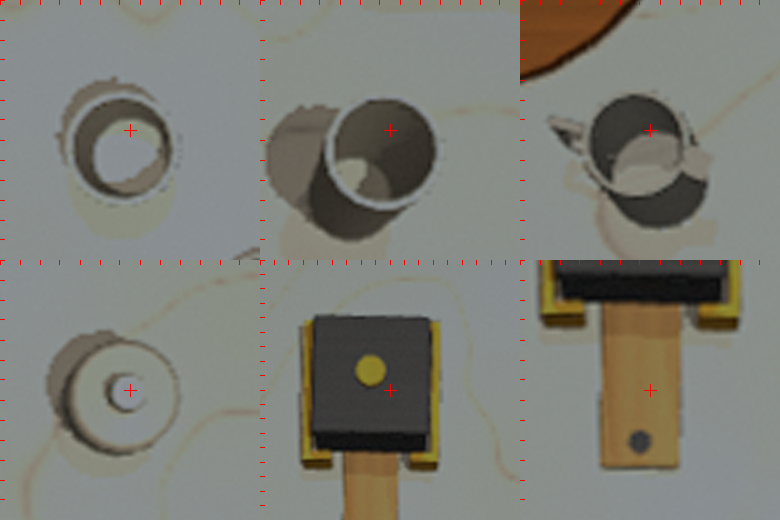

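```bash
cat > t.py <<'E'
from h import *
im=cv2.imread("pics/top0.png")
b=im.astype(int); m=np.zeros(im.shape[:2],np.uint8); y0,y1,x0,x1=195,280,60,195
B=b[y0:y1,x0:x1]; m[y0:y1,x0:x1]=((B[...,2]-B[...,0])>.3*B[...,2])*255
m=cv2.morphologyEx(cv2.morphologyEx(m,cv2.MORPH_CLOSE,np.ones((7,7))),cv2.MORPH_OPEN,np.ones((7,7)))
c=max(cv2.findContours(m,0,2)[0],key=cv2.contourArea)[:,0]
r=cv2.minAreaRect(np.float32([ray("top",p,.012)[:2]*1000 for p in c])); print(r)
def draw(cx,cy,yaw,W,pads,strip=None):
    o=ortho("top",im,cx,cy,.012,.13,390)
    f=lambda a,b:(int(195-((np.sin(yaw)*a+np.cos(yaw)*b)*1500)),int(195-((np.cos(yaw)*a-np.sin(yaw)*b)*1500)))
    cv2.polylines(o,[np.array([f(-W/2,-.105),f(W/2,-.105),f(W/2,.105),f(-W/2,.105)])],True,(0,255,0),1)
    for x,y,d in pads: cv2.circle(o,f(x,y),int(d*750),(0,255,0),1)
    return o
A=draw(.471,-.338,np.deg2rad(9.6),.16,[(-.035,.05,.068),(-.035,-.05,.048)])
(cx,cy),s,a=r
L=draw(.4965,.339,np.deg2rad(-1.7),.11,[(0,.05,.068),(0,-.05,.048)])
cv2.imwrite("pics/tr.png",np.hstack([A,L]))
E
python3 t.py
```

```text
((497.4599914550781, 339.87982177734375), (207.85301208496094, 108.68488311767578), 88.05949401855469)
```

View pics/tr.png

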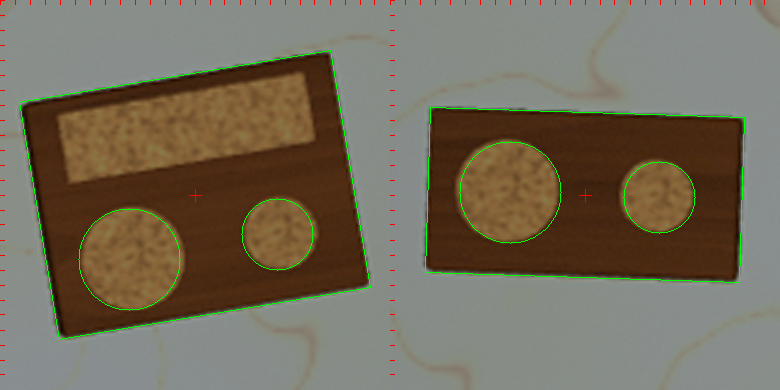

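The trays, slip, cups and jug agree with the sizes given. Green outlines at (22–370, 52–338) and (426–744, 107–282) match both trays to about 1 mm. In the montage, the jug's handle is to the left and the spout to the right. I'll start with the slip.

```bash
cat >> h.py <<'E'
pi=np.pi
E_=(.471,-.3385,.168); L_=(.497,.3395,-.033)
def tray(t,a,b): c,s=np.cos(t[2]),np.sin(t[2]); return t[0]+c*a-s*b, t[1]+s*a+c*b
ZT=.25
def say(*a): print(*a,"w",round(bot.current_grip_width(),4),"p",np.round(bot.current_position(),4),"t",round(bot.current_time_s(),1),"F",np.round(bot.current_ft_force(),1))
def pick(x,y,z,yaw,f=20,zt=ZT):
    bot.movep([x,y,zt],[pi,0,yaw]); bot.movel([x,y,z+.04],vel=.25)
    say("down hit",bot.movel([x,y,z],vel=.08,f_stop=6)); bot.clamp(f); say("clamped")
def lift(zt=ZT):
    p=bot.current_position(); bot.movel([p[0],p[1],p[2]+.03],vel=.06); bot.movel([p[0],p[1],zt],vel=.25); say("lifted")
def place(x,y,z,yaw,zt=ZT):
    bot.movep([x,y,zt],[pi,0,yaw]); bot.movel([x,y,z+.015],vel=.2)
    say("place hit",bot.movel([x,y,z-.004],vel=.025,f_stop=2.5)); bot.dwell(.2); bot.ungrasp(); bot.dwell(.1); say("open")
    p=bot.current_position(); bot.movel([p[0],p[1],p[2]+.04],vel=.1); bot.movel([p[0],p[1],zt],vel=.3)
E
python3 - <<'E'
from h import *
pick(.628,.0245,.0125,0,f=30)
z=bot.current_position()[2]
bot.movel([.580,.0245,z],vel=.05); say("pull1")
bot.movel([.535,.0245,z],vel=.03); say("pull2"); bot.movel([.525,.0245,z],vel=.05)
bot.dwell(.3)
for c in("top","side"): cv2.imwrite(f"pics/{c}1.png",cv2.cvtColor(bot.camera(c),cv2.COLOR_RGB2BGR))
t=cv2.imread("pics/top1.png");s=cv2.imread("pics/side1.png")
cv2.imwrite("pics/c1.png",np.hstack([cv2.resize(t[60:260,200:400],(400,400)),cv2.resize(s[130:330,280:480],(400,400))]))
E
```

```text
down hit True w 0.087 p [0.6269 0.0243 0.0115] t 5.1 F [-0.9  0.2  4.1]
clamped w 0.0398 p [0.6267 0.0243 0.0115] t 6.0 F [0.  1.  5.1]
pull1 w 0.0394 p [0.5794 0.0245 0.0115] t 7.0 F [1.  1.7 5.1]
pull2 w 0.0397 p [0.5349 0.0245 0.0115] t 8.7 F [1.  0.4 4.9]
```

View pics/c1.png

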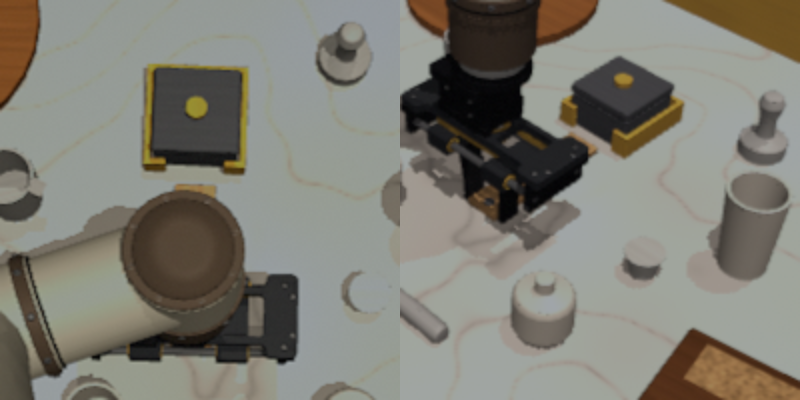

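Slip is out (its end shows at about (195,188) left and (590,150) right) and the caddy sits level in the gallery. Regrasp the slip in the middle, place it, then the low cup.

Run:
```python
from h import *
bot.ungrasp(); bot.movel([.525,.0245,.0135],vel=.05); bot.movel([.589,.0245,.0135],vel=.1); bot.clamp(30); say("regrasp")
lift(.2)
x,y=tray(E_,.045,0); place(x,y,.0265,.168-pi/2,zt=.2)
pick(.441,.109,.027,0,f=20); lift()
x,y=tray(E_,-.035,.05); place(x,y,.0405,.168)
for c in("top","side"): cv2.imwrite(f"pics/{c}2.png",cv2.cvtColor(bot.camera(c),cv2.COLOR_RGB2BGR))
t=cv2.imread("pics/top2.png");s=cv2.imread("pics/side2.png")
cv2.imwrite("pics/c2.png",np.hstack([cv2.resize(t[180:330,400:580],(480,400)),cv2.resize(s[280:430,370:550],(480,400))])[:,:])
```

```text
regrasp w 0.0395 p [0.589  0.0245 0.0135] t 12.4 F [-1.1 -0.4  0.4]
lifted w 0.0393 p [0.5878 0.0244 0.1982] t 13.8 F [ 0.1 -0.7 -0.7]
place hit True w 0.0393 p [ 0.5152 -0.3309  0.0255] t 16.7 F [-0.4  0.6  4.7]
open w 0.0869 p [ 0.5146 -0.3306  0.0249] t 18.1 F [-0.1 -1.1 -0.7]
down hit False w 0.0872 p [0.4415 0.1093 0.0275] t 22.4 F [ 0.3 -0.6 -0.6]
clamped w 0.0561 p [0.4411 0.1091 0.0272] t 23.0 F [-0.   0.6  2.1]
lifted w 0.0562 p [0.44   0.1087 0.2483] t 24.6 F [-0.  -0.5 -1.1]
place hit True w 0.0563 p [ 0.4279 -0.295   0.0394] t 27.9 F [-0.7  1.   4.3]
open w 0.0873 p [ 0.4271 -0.2947  0.0388] t 29.0 F [-0.7  0.1  0.7]
```

```bash
python3 -c "
import cv2;i=cv2.imread('pics/c2.png');cv2.imwrite('pics/c2b.png',cv2.resize(i,(800,333)))"
```

```text
(no output)
```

View pics/c2b.png

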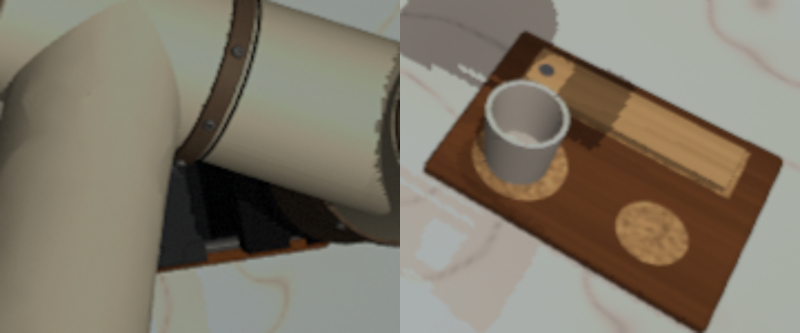

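Slip lies on the strip (around (640,120)) and the low cup stands on the large pad (520,150). On to the rest.

Run:
```python
from h import *
pick(.442,-.1235,.019,0,f=20); lift()
x,y=tray(E_,-.035,-.05); place(x,y,.032,.168)
pick(.6545,.1965,.032,pi/2-.21,f=20); lift()
x,y=tray(L_,0,-.05); place(x,y,.045,pi/2-.033)
pick(.640,-.203,.057,0,f=20); lift()
x,y=tray(L_,0,.05); place(x,y,.070,pi/2-.033)
bot.movep([.35,.0,.45],[pi,0,0]); 
for c in("top","side"): cv2.imwrite(f"pics/{c}3.png",cv2.cvtColor(bot.camera(c),cv2.COLOR_RGB2BGR))
```

```text
down hit False w 0.0869 p [ 0.4425 -0.1235  0.0194] t 32.6 F [ 0.3 -0.   0.2]
clamped w 0.057 p [ 0.4421 -0.1235  0.0191] t 33.3 F [-0.6 -0.3  2. ]
lifted w 0.0566 p [ 0.4409 -0.1234  0.2483] t 34.9 F [-0.2  0.2 -2.6]
place hit True w 0.0567 p [ 0.4446 -0.3936  0.0311] t 37.7 F [-0.4  0.1  4.3]
open w 0.0871 p [ 0.4437 -0.3929  0.0302] t 38.8 F [-0.3  0.8  0. ]
down hit False w 0.0868 p [0.6546 0.1965 0.0317] t 43.9 F [ 0.2  1.1 -0.4]
clamped w 0.0535 p [0.6548 0.1966 0.0323] t 44.5 F [0.  0.5 0.2]
lifted w 0.0534 p [0.6537 0.1964 0.2477] t 46.1 F [-0.5 -0.2 -3.3]
place hit True w 0.0538 p [0.4952 0.2894 0.0441] t 48.6 F [-1.5  0.7  4.2]
open w 0.087 p [0.4943 0.2887 0.0431] t 49.7 F [-0.1 -0.5 -0.5]
down hit False w 0.0871 p [ 0.6401 -0.2031  0.0568] t 54.2 F [ 0.2 -0.7 -0.7]
clamped w 0.058 p [ 0.6401 -0.2032  0.0573] t 54.9 F [-0.  -0.4  0.9]
lifted w 0.0579 p [ 0.639  -0.2027  0.2477] t 56.3 F [-0.5 -0.6 -2.6]
place hit True w 0.0579 p [0.4986 0.3893 0.0691] t 60.1 F [ 0.6 -0.2  4.3]
open w 0.0869 p [0.4976 0.3885 0.0678] t 61.2 F [-0.1  0.3  0.6]
```

View pics/top3.png

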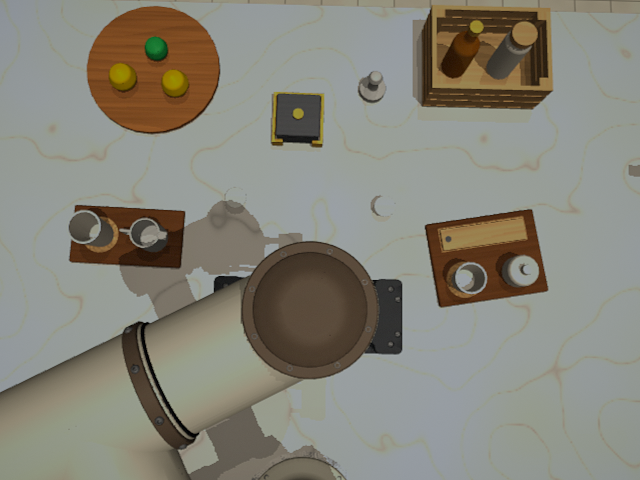

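View pics/side3.png

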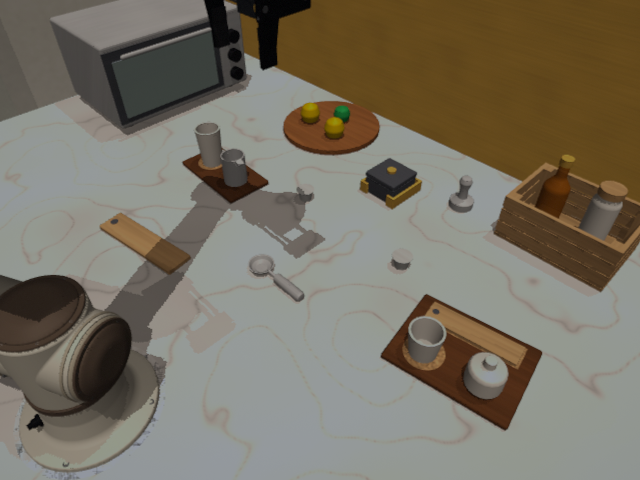

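Both trays are full, everything is upright, and the caddy is down at (298,115). I'll check the centring with outlines drawn at each rim height.

Run:
```python
from h import *
im=cv2.imread("pics/top3.png")
def v(t,a,b,z,d):
    x,y=tray(t,a,b);o=ortho("top",im,x,y,z); cv2.circle(o,(130,130),int(d*1000),(0,255,0),1); return o
t=[v(E_,-.035,.05,.067,.058),v(E_,-.035,-.05,.056,.058),v(L_,0,.05,.107,.060),v(L_,0,-.05,.082,.054)]
x,y=tray(E_,.045,0); o=ortho("top",im,x,y,.02,.1)
P=[tray(E_,.045+a,b) for a,b in((.02,.08),(.02,-.08),(-.02,-.08),(-.02,.08))]
cv2.polylines(o,[np.int32([(130-(q-y)*1300,130-(p-x)*1300) for p,q in P])],True,(0,255,0),1)
c=ortho("top",im,.734,.024,.06)
cv2.imwrite("pics/f.png",np.vstack([np.hstack(t[:2]+[o]),np.hstack(t[2:]+[c])]))
```

```text
(no output)
```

View pics/f.png

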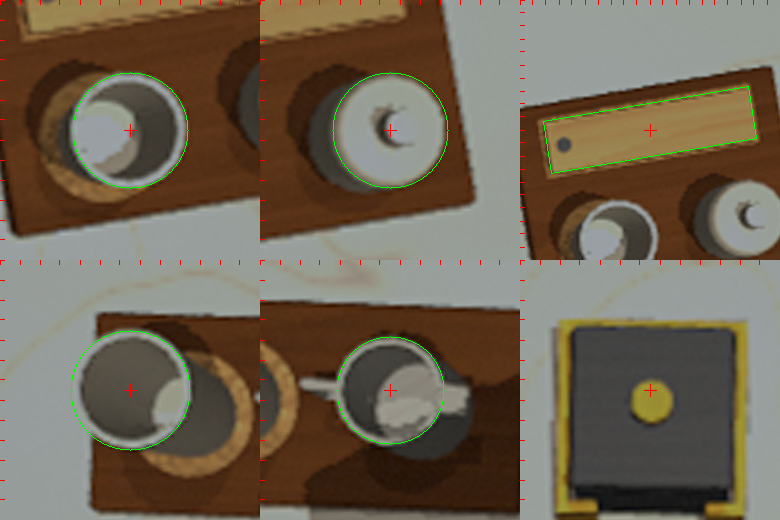

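Run:
```python
from h import *
bot.sign_off(); print(bot.current_time_s())
```

```text
the job is handed in; nothing more can be done
the job is handed in; nothing more can be done
```

The job is handed in with both trays made up; the last logged clock reading was 61 s of the 141 s, before the final retreat and pictures. `sign_off` reports no verdict, so the result is judged from my own checks.

- **Espresso tray:** I drew the oak slip out from under the caddy, regripped it in the middle and laid it on the cork strip. Then I placed the low cup and the sugar pot.
- **Latte tray:** I placed the milk jug first, then the tall cup.
- **Placing:** every item went down under a force stop and was released. The arm was clear of everything when I handed in.
- **Last checks:** outlines drawn at each rim height and around the slip match the picture to about 2 mm. Everything looks upright in both cameras.
- **Caddy:** it sits level inside its gallery, its knob about 5 mm nearer the robot than first measured. I judged that it had settled from the pictures; I did not measure its height directly.

No check failed or disagreed. My first automatic outline of the latte tray came out too wide (128 mm instead of 110 mm), so I redid it and checked it against the picture before using it.

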